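# Open the mass case for the balance check

## Task

Open the larger of the two grey mass cases for the balance check, with fingertip pushes only: nothing is to be picked up. First push the lidded pot that stands close behind that case along the table, out of the way of the lid (the lid must not touch it), then raise the lid by its front lip and flip it over past upright so that it stays lying back, fully open, by itself. The pot stays upright on the table, the case stays where it is, the smaller case stays shut, and everything else is left where it stands.

Things in the scene. Friction and masses are not known exactly. Their poses are not given: they have to be found in the camera images.
- large_case: the larger mass case, mid-grey plastic, heavy (about 2 kg), loose on the table: base 115 mm deep (x) by 170 mm wide (y) by 42 mm high, 70 mm high with the lid shut. Origin at the centre of its underside; its front, with the lid's lip, faces its own -x, its hinge line runs along y on the far (+x) upper rim of the base. Two small undone catches hang 5 mm proud of the front, 61 mm either side of the middle; they do not hold the lid
- large_case_lid (a joint): opening angle of the large case's lid: 0 shut, 1.57 upright, 2.25 the hinge's stop, fully open. No spring: the lid (about 0.13 kg, a hollow shell 28 mm deep and 4 mm thick, open below) falls shut below about 1.25 and falls open by itself beyond that. While it opens, its back top edge swings out 28 mm behind the hinge line; at the stop it leans out as far as 95 mm behind the hinge line
- large_case_lip (a point): underside of the lid's front lip, at its middle: a flat tongue 80 mm wide, 4 mm thick, that stands 15 mm proud of the case's front at the lid's lower rim, its underside 42 mm above the table when shut; nothing is below it but the table. The point is 7.5 mm out from the case's front, 122 mm from the hinge line. It turns with the lid
- large_case_hinge (a point): middle of the large case's hinge line, 57.5 mm behind the case's centre, 42 mm above the table; axes as the case's
- pot: round pot with a pressed-on white lid, standing 13 to 30 mm behind the large case and within 40 mm of its middle sideways: 74 mm high, 100 mm across at its lid, 82 mm at its foot, about 0.28 kg, closed and solid. Origin at the centre of its underside
- small_case: the smaller mass case, same make and same plastic: 80 mm deep (x), 115 mm wide (y), 52 mm high. To be left shut. Origin at the centre of its underside
- small_case_lid (a joint): opening angle of the small case's lid, 0 shut; to be left shut
- spare_pot: identical second pot, 100 mm across and 74 mm high; a bystander. Origin at the centre of its underside
- jug: clear plastic measuring jug, 110 mm across, 150 mm high, with a handle on its +y side; a bystander. Origin at the centre of its underside
- flask: conical glass flask with a rubber stopper, 86 mm across the base, 148 mm high; a bystander. Origin at the centre of its underside
- dish: rectangular glass oven dish 150 x 210 x 60 mm; a bystander. Origin at the centre of its underside
- petri: clear petri dish, 92 mm across, 15 mm high; a bystander. Origin at the centre of its underside
- beaker: glass beaker, 72 mm across, 95 mm high; a bystander. Origin at the centre of its underside
- marker: felt marker pen lying along its x axis, 127 mm long, 17 mm thick; a bystander. Origin on the table side, at its middle

How it is judged (in metres and radians):
On the way, in this order (a step that is already met when the one before it is completed fails the run):
1. the pot has been pushed out of the swing of the large case's lid, the lid still shut ((y of pot in the frame of large_case above 0.11 m or y of pot in the frame of large_case below -0.11 m or x of pot in the frame of large_case above 0.15 m) and value of joint large_case_lid below 0.3 rad), for 0.2 s.
2. the lid has gone past upright (value of joint large_case_lid above 1.6 rad), for 0.1 s.
At the end, for the whole second after the job is handed in: the large case's lid rests at its stop (beyond 2.1 rad) and is still, the case within 30 mm of where it stood, the pot upright and at rest on the table, the small case shut and within 20 mm of where it stood (value of joint large_case_lid above 2.1 rad and velocity of joint large_case_lid between -0.1 and 0.1 rad/s and distance of large_case from where it was at the start of the episode below 0.03 m and angle between large_case's own z axis and vertical below 0.1 rad and angle between pot's own z axis and vertical below 0.15 rad and height (world z) of pot between -0.01 and 0.01 m and linear speed of pot below 0.02 m/s and value of joint small_case_lid below 0.1 rad and distance of small_case from where it was at the start of the episode below 0.02 m); the robot touches nothing.
It fails at once if the lid (or the case, with its lid up) touches the pot (value of joint large_case_lid above 0.3 rad and contact force between large_case and pot above 0.3 N).
It fails at once if the pot is lifted off the table, or tipped by more than 20 degrees (height (world z) of pot above 0.015 m or angle between pot's own z axis and vertical above 0.35 rad).
It fails at once if the large case is lifted, tipped, or shifted by more than 30 mm (height (world z) of large_case above 0.012 m or angle between large_case's own z axis and vertical above 0.12 rad or distance of large_case from where it was at the start of the episode above 0.03 m).
It fails at once if the small case's lid is raised, or the case shifted by more than 20 mm (value of joint small_case_lid above 0.2 rad or distance of small_case from where it was at the start of the episode above 0.02 m).
It fails at once if a bystander is shifted by more than 20 mm (distance of any of spare_pot, jug, flask, dish, marker, petri, beaker from where it was at the start of the episode above 0.02 m).
It also fails if it takes over 58 s, if anything falls off the work surface, if the arm or the gripper's body presses on something with over 40 N, if the wrist force passes 120 N, or if a joint passes its speed limit or range.

## Robot

A 6-joint arm with a two-finger parallel gripper is mounted at the origin on the work surface. World frame = base frame: x ahead of the robot, y to its left, z up, the work surface at z = 0. Lengths are in m, angles in degrees, forces in N, time in s.
With the tool pointing down it reaches from about 0.375 to 0.9 m from the base axis. Payload 3.1 kg.
Tool frame: the origin (TCP) lies at the very end of the fingers, on their centre line; the grasp point (between the pads) lies grip_point_offset behind it (grip_point_offset is the distance from the TCP to the grasp point, in m); z points along the fingers, y is the line along which they close (so a half turn about z gives the same grasp; the last joint's range is limited). The gripper opens to 87 mm and grips with 3 to 60 N. Pads are 19 mm wide; open, the fingers measure 117 mm over their backs; the gripper's body (75 mm by 190 mm) begins 51 mm behind the grasp point.
Start: joints at [-78.868, 30.224, 82.088, -0, 67.689, -10.227], TCP at [0.228, -0.582, 0.223] pointing down, gripper open.
Joint ranges: [-176.69, 176.69], [-43.24, 126.21], [12.49, 139.97], [-82, 262], [0, 151.66], [-163.58, 163.58]. Speed limits (degrees/s): [159.86, 159.86, 180, 180, 180, 180].

## Interface

Orientations are given as a 3x3 rotation matrix whose columns are the frame's x, y, z axes.
In Python, from rig import * gives the robot as it stands.
- The arm moves only by the tool move_arm, never from a script. Its argument "increments" is a list of rows, each a list of 3 entries, a list of its own where there are three numbers: the shift along the tool's x, y, z in units of 30 mm (1.0 is 30 mm), then the turn, a rotation vector about the tool's x, y, z in units of 120 degrees (1.0 is 120 degrees), then the closure, from 0 (fully open) to 1 (shut). A call has 1 to 20 rows; each row shifts and turns the commanded pose from where the row before left it, along the tool's axes as they then stand; what a row does not reach is not made up. A row lasts 1/12 s, in which the tool goes at most 41.7 mm and 7.16 degrees, less where a joint would pass 70% of its speed; a pose out of reach is approached as far as the arm can. A call with a number of a shift or a turn outside -1 to 1 is refused whole. A call with a gripper value outside its range is refused whole. The fingers move at their own pace and stop on an object; the grip force is fixed at half the most. Time passes only in rows, so rows that do not move let the fingers close. It gives the time, the measured TCP pose, the force, the opening and the grip force at its end, in the units of the state.
- read_state(): the state, without advancing time (a new reading comes with each control period).
- capture(name): name is "scene" or "side" or "wrist"; returns a dict with "img" (384x512x3 uint8, red, green, blue), "mtx" (3x3 intrinsics, pixels), "distortion" ([k1, k2, p1, p2, k3] as OpenCV has them; the pictures are not rectified), "eye" and "rotation" of the camera in the world. Camera axes: x right, y down, z forward; pixel columns grow to the right and rows downward; lengths in m; the calibration is good to about 2 mm. A picture is of the moment at which its call begins. There is no depth.
- hand_in(): hands the job in; it is judged then, once.
Trained networks look in a picture, given as the dict that the camera call returned (one of the last four; its "shot" number tells which), for a name from the list of things; names that differ only in an ending like _2 or _b are one class to them, and where a whole thing is asked for, a point or a joint stands for the part that bears it (a point fixed in the world has none). Each returns a list of dicts, best first, with "confidence" (0 to 1); they miss things now and then, are a little off and sometimes report something else, mostly with a low value. They report only what shows in the picture. A call takes as long as a camera call.
- search_frame(picture, label): "extent" ([left, top, right, bottom] as shares, 0 to 1, of the picture: columns of its width, rows of its height, round what is visible of it).
- pinpoint(picture, label): "xy" ([column, row] as shares, 0 to 1, of the picture: columns of its width, rows of its height: a listed point, or the origin of a listed thing).
The state is a dict: "time_s": time; "joint_positions": joint angles; "qvel": joint speeds; "tau": joint torques, N m; "position": TCP position; "tcp_rot": TCP orientation; "force": force on the tool from outside, world axes, zero at the start; "moment": the same for the moment, N m; "opening": opening from 0.0 (shut) to 1.0 (fully open); "grasp_force": force on a finger pad.
Only numpy, scipy, OpenCV 4.12 (cv2) and the standard library are available. Lean on these libraries where they do the work, as an engineer would, in place of code of your own. Each camera call takes 0.05 s, during which the arm holds its last target. There are 200 camera calls.

## Working session

There is one attempt and no reset: what is moved stays moved. The work goes in short steps, Python scripts to look and compute and a tool call to move; the robot and the scene stay as the last step left them, time stands still between calls to the robot, and variables do not carry over. Pictures are saved under pics/ and viewed, at most 11 in all, crops included, and the job is handed in when it is done.

Besides the shell and the picture viewer there is one more tool, called after "Emit:" by a JSON object that holds its "op" and its "data". move_arm: Moves the arm, as the interface text tells. Its arguments: {"type":"object","properties":{"increments":{"type":"array"}},"required":["increments"]}

```bash
mkdir -p pics
cat > h.py <<'E'
from rig import *
import numpy as np, cv2
def ray(c,xy):
    h,w=c["img"].shape[:2]
    p=np.array([[[xy[0]*w,xy[1]*h]]],float)
    u=cv2.undistortPoints(p,np.array(c["mtx"]),np.array(c["distortion"]))[0,0]
    d=np.array(c["rotation"])@np.array([u[0],u[1],1]);return np.array(c["eye"]),d/np.linalg.norm(d)
def atz(c,xy,z):
    e,d=ray(c,xy);return e+d*(z-e[2])/d[2]
def proj(c,P):
    R=np.array(c["rotation"]);t=-R.T@np.array(c["eye"])
    return cv2.projectPoints(np.array(P,float).reshape(-1,3),cv2.Rodrigues(R.T)[0],t,np.array(c["mtx"]),np.array(c["distortion"]))[0][:,0]
def save(c,n): cv2.imwrite(f"pics/{n}.png",c["img"][:,:,::-1])
E
python3 - <<'E'
from h import *
np.set_printoptions(precision=3,suppress=True)
s=read_state();print(s["position"],s["tcp_rot"])
for n in ["scene","side"]:
    c=capture(n);save(c,n+"0");print(n,c["eye"])
    for l,z in [("large_case",0),("large_case_lip",.042),("large_case_hinge",.042),("pot",0),("small_case",0),("spare_pot",0),("jug",0),("flask",0),("dish",0),("petri",0),("beaker",0),("marker",0)]:
        for r in pinpoint(c,l)[:2]: print(l,round(r["confidence"],2),np.array(r["xy"])*[512,384],atz(c,r["xy"],z)[:2])
a=cv2.imread("pics/scene0.png");b=cv2.imread("pics/side0.png")
E
```

```text
[ 0.228 -0.581  0.222] [[ 0.931  0.364 -0.   ]
 [ 0.364 -0.931  0.002]
 [ 0.    -0.002 -1.   ]]
scene [ 1.518 -0.275  1.045]
large_case 0.97 [306.176 189.389] [0.511 0.127]
large_case_lip 0.7 [303.309 172.109] [0.477 0.126]
large_case_hinge 0.7 [311.603 198.912] [0.593 0.114]
pot 0.82 [325.376 223.181] [0.657 0.137]
small_case 0.76 [225.69  210.202] [ 0.536 -0.13 ]
spare_pot 0.81 [381.082 184.896] [0.549 0.357]
jug 0.81 [436.019 209.395] [0.685 0.468]
flask 0.85 [369.306 159.59 ] [0.429 0.371]
flask 0.53 [300.902 169.882] [0.422 0.139]
dish 0.66 [ 94.515 258.816] [ 0.624 -0.501]
petri 0.89 [162.202 175.795] [ 0.34  -0.294]
beaker 0.67 [144.486 203.904] [ 0.451 -0.358]
beaker 0.31 [306.586 195.802] [0.538 0.119]
marker 0.43 [256.102 168.614] [0.38  0.001]
marker 0.39 [164.403 173.491] [ 0.331 -0.286]
side [-0.105  0.838  0.71 ]
large_case 0.65 [215.603 232.819] [0.531 0.123]
large_case_lip 0.93 [233.011 229.786] [0.465 0.127]
large_case_lip 0.21 [182.118 298.406] [0.396 0.395]
large_case_hinge 0.64 [201.574 212.083] [0.59  0.114]
pot 0.98 [180.378 219.994] [0.656 0.139]
small_case 0.82 [267.213 193.805] [ 0.535 -0.142]
spare_pot 0.93 [151.706 272.294] [0.551 0.349]
spare_pot 0.34 [181.914 218.803] [0.656 0.131]
jug 0.94 [ 88.576 277.094] [0.663 0.461]
flask 0.58 [180.224 299.712] [0.428 0.373]
dish 0.93 [298.598 150.182] [ 0.625 -0.496]
dish 0.17 [184.678 301.21 ] [0.416 0.37 ]
petri 0.67 [343.706 192.499] [ 0.337 -0.306]
petri 0.61 [233.216 229.517] [0.501 0.081]
beaker 0.53 [343.091 194.496] [ 0.333 -0.292]
marker 0.65 [284.826 233.51 ] [0.372 0.007]
marker 0.24 [235.52  230.093] [0.494 0.079]
```

View pics/scene0.png

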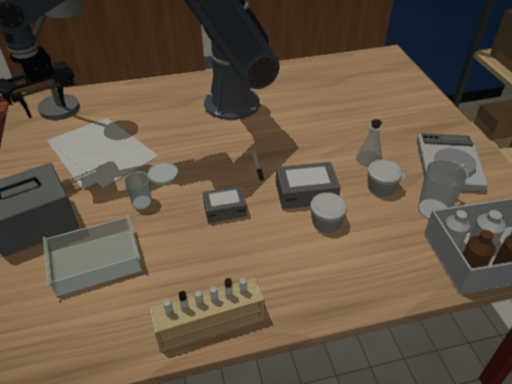

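View pics/side0.png

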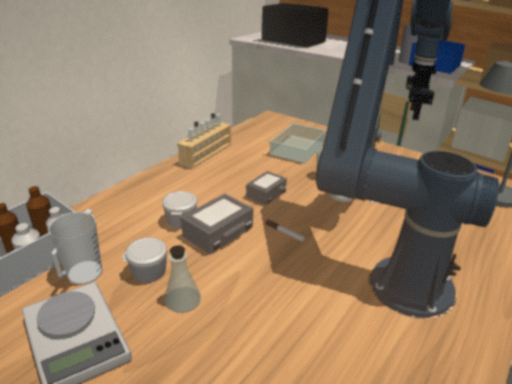

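The scene view shows the large case at about pixel (307,185), with the pot just behind it at (328,212). The spare pot is at (384,178), the small case at (225,204) and the jug at (440,190). The side view agrees, with the pot at (180,209) and the case at (217,222). I'll push the pot in +y with partly closed fingers.

Emit:
{"op": "move_arm", "data": {"increments": [[[1, -0.714, 0], [0, 0, 0], 0.54], [[1, -0.714, 0], [0, 0, 0], 0.54], [[1, -0.714, 0], [0, 0, 0], 0.54], [[1, -0.714, 0], [0, 0, 0], 0.54], [[1, -0.714, 0], [0, 0, 0], 0.54], [[1, -0.714, 0], [0, 0, 0], 0.54], [[1, -0.714, 0], [0, 0, 0], 0.54], [[1, -0.714, 0], [0, 0, 0], 0.54], [[1, -0.714, 0], [0, 0, 0], 0.54], [[1, -0.714, 0], [0, 0, 0], 0.54], [[1, -0.714, 0], [0, 0, 0], 0.54], [[1, -0.714, 0], [0, 0, 0], 0.54], [[1, -0.714, 0], [0, 0, 0], 0.54], [[1, -0.714, 0], [0, 0, 0], 0.54], [[1, -0.714, 0], [0, 0, 0], 0.54], [[1, -0.714, 0], [0, 0, 0], 0.54], [[1, -0.714, 0], [0, 0, 0], 0.54], [[1, -0.714, 0], [0, 0, 0], 0.54], [[1, -0.714, 0], [0, 0, 0], 0.54], [[0.5, -0.714, 0], [0, 0, 0], 0.54]]}}

```text
time_s: 2.97
position: [0.6194, 0.0323, 0.2228]
tcp_rot: [[0.931, 0.365, 0.004], [0.365, -0.931, 0.0], [0.003, 0.001, -1.0]]
force: [1.0, -0.6, -0.2]
opening: 0.461
grasp_force: 0.0
```

Emit:
{"op": "move_arm", "data": {"increments": [[[0, 0, 0], [0, 0, -0.0543], 0.54], [[0, 0, 0], [0, 0, -0.0543], 0.54], [[0, 0, 0], [0, 0, -0.0543], 0.54], [[0, 0, 0], [0, 0, -0.0543], 0.54], [[0, 0, 0], [0, 0, -0.0543], 0.54], [[0, 0, 0], [0, 0, -0.0543], 0.54], [[0, 0, 0], [0, 0, -0.0543], 0.54], [[0, 0, 0], [0, 0, -0.0543], 0.54], [[0, 0, 0], [0, 0, -0.0543], 0.54], [[0, 0, 0], [0, 0, 0], 0.54], [[0, 0, 0], [0, 0, 0], 0.54]]}}

```text
time_s: 3.88
position: [0.6165, 0.03, 0.2226]
tcp_rot: [[0.176, 0.984, 0.0], [0.984, -0.176, 0.0], [0.0, 0.0, -1.0]]
force: [0.4, 0.2, 0.5]
opening: 0.459
grasp_force: 0.0
```

Run:
```python
from h import *
np.set_printoptions(precision=3,suppress=True)
s=read_state();print(s["position"],s["tcp_rot"],s["joint_positions"],s["opening"],s["time_s"],grip_point_offset)
c=capture("wrist");save(c,"w1");print(c["eye"])
for l,z in [("large_case",0),("large_case_lip",.042),("large_case_hinge",.042),("pot",0)]:
    for r in pinpoint(c,l)[:2]: print(l,round(r["confidence"],2),np.array(r["xy"])*[512,384],atz(c,r["xy"],z)[:2])
```

```text
[0.616 0.03  0.223] [[ 0.176  0.984  0.   ]
 [ 0.984 -0.176  0.   ]
 [ 0.     0.    -1.   ]] [-7.574 29.614 83.256  0.003 67.125  2.588] 0.4589138924168912 3.8833 0.0187
[0.629 0.103 0.384]
large_case_lip 0.9 [ 93.491 112.589] [0.459 0.126]
large_case_hinge 0.61 [208.998 102.49 ] [0.583 0.113]
pot 0.87 [265.318  66.086] [0.649 0.142]
```

View pics/w1.png

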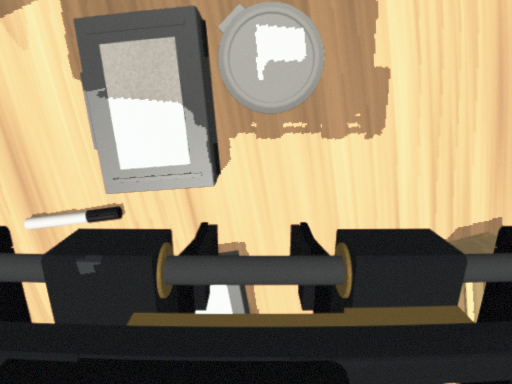

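The wrist view shows the case at left with its back edge at about column 212. The pot is at (271,57) with a clear gap, and the fingers are free of both. Next: step over, descend, then push.

Emit:
{"op": "move_arm", "data": {"increments": [[[0.9, 0.6, 0], [0, 0, 0], 0.54], [[0, 0, 0.9], [0, 0, 0], 0.54], [[0, 0, 0.9], [0, 0, 0], 0.54], [[0, 0, 0.9], [0, 0, 0], 0.54], [[0, 0, 0.9], [0, 0, 0], 0.54], [[0, 0, 0.9], [0, 0, 0], 0.54], [[0, 0, 0.9], [0, 0, 0], 0.54], [[0, 0, 0.9], [0, 0, 0], 0.54], [[0, 0, 0], [0, 0, 0], 0.54], [[0, 0, 0], [0, 0, 0], 0.54]]}}

```text
time_s: 4.97
position: [0.6377, 0.0536, 0.0322]
tcp_rot: [[0.174, 0.985, -0.004], [0.985, -0.174, 0.0], [-0.0, -0.004, -1.0]]
force: [0.5, -0.1, -0.6]
opening: 0.46
grasp_force: 0.0
```

Emit:
{"op": "move_arm", "data": {"increments": [[[0.3, 0, 0], [0, 0, 0], 0.54], [[0.3, 0, 0], [0, 0, 0], 0.54], [[0.2, 0, 0], [0, 0, 0], 0.54], [[0.2, 0, 0], [0, 0, 0], 0.54], [[0.25, 0, 0], [0, 0, 0], 0.54], [[0.3, 0, 0], [0, 0, 0], 0.54], [[0.3, 0, 0], [0, 0, 0], 0.54], [[0.3, 0, 0], [0, 0, 0], 0.54], [[0.3, 0, 0], [0, 0, 0], 0.54], [[0.3, 0, 0], [0, 0, 0], 0.54], [[0.3, 0, 0], [0, 0, 0], 0.54], [[0.3, 0, 0], [0, 0, 0], 0.54], [[0.3, 0, 0], [0, 0, 0], 0.54], [[0.3, 0, 0], [0, 0, 0], 0.54], [[0.3, 0, 0], [0, 0, 0], 0.54], [[0.3, 0, 0], [0, 0, 0], 0.54], [[0.3, 0, 0], [0, 0, 0], 0.54], [[0.2, 0, 0], [0, 0, 0], 0.54], [[0.1, 0, 0], [0, 0, 0], 0.54], [[0, 0, 0], [0, 0, 0], 0.54]]}}

```text
time_s: 6.63
position: [0.6658, 0.207, 0.0333]
tcp_rot: [[0.173, 0.985, 0.0], [0.985, -0.173, 0.001], [0.001, 0.0, -1.0]]
force: [0.2, 0.1, 0.7]
opening: 0.463
grasp_force: 0.2
```

Run:
```python
from h import *
np.set_printoptions(precision=3,suppress=True)
s=read_state();print(s["position"],s["joint_positions"],s["force"],s["time_s"])
for n in ["scene","side"]:
    c=capture(n);save(c,n+"2")
    for l,z in [("large_case_lip",.042),("large_case_hinge",.042),("large_case",0),("pot",0),("spare_pot",0)]:
        for r in pinpoint(c,l)[:2]: print(l,round(r["confidence"],2),np.array(r["xy"])*[512,384],atz(c,r["xy"],z)[:2])
```

```text
[0.666 0.207 0.033] [ 8.086 48.566 77.89   0.075 53.508 18.009] [0.241 0.075 0.71 ] 6.6333
large_case_lip 0.82 [300.902 171.802] [0.474 0.119]
large_case_lip 0.67 [306.125 193.306] [0.567 0.105]
large_case_hinge 0.66 [311.501 197.606] [0.588 0.115]
large_case 0.76 [307.2 192. ] [0.523 0.126]
pot 0.66 [365.107 224.218] [0.688 0.245]
spare_pot 0.76 [381.798 188.582] [0.565 0.353]
large_case_lip 0.92 [233.318 229.286] [0.466 0.124]
large_case_hinge 0.57 [204.493 212.582] [0.582 0.111]
large_case 0.6 [216.013 233.318] [0.529 0.125]
pot 0.75 [147.2 235.2] [0.677 0.25 ]
pot 0.59 [264.294 193.882] [ 0.543 -0.136]
spare_pot 0.64 [149.811 270.106] [0.561 0.346]
```

View pics/scene2.png

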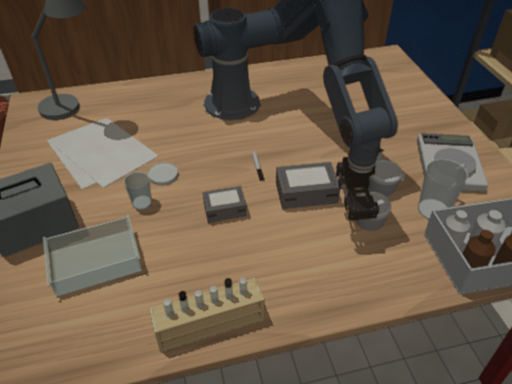

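The pot is about (0.68, 0.255). I'll push it another 18 mm for margin, then back off and go up.

Emit:
{"op": "move_arm", "data": {"increments": [[[0.2, 0, 0], [0, 0, 0], 0.54], [[0.2, 0, 0], [0, 0, 0], 0.54], [[0.2, 0, 0], [0, 0, 0], 0.54], [[0, 0, 0], [0, 0, 0], 0.54], [[-0.2, 0, 0], [0, 0, 0], 0.54], [[-0.4, 0, 0], [0, 0, 0], 0.54], [[-0.6, 0, 0], [0, 0, 0], 0.54], [[0, 0, -0.8], [0, 0, 0], 0.54], [[0, 0, -1], [0, 0, 0], 0.8], [[0, 0, -1], [0, 0, 0], 1], [[0, 0, -1], [0, 0, 0], 1], [[0, 0, -1], [0, 0, 0], 1], [[0, 0, -1], [0, 0, 0], 1], [[0, 0, -1], [0, 0, 0], 1], [[0, 0, -1], [0, 0, 0], 1], [[0, 0, 0], [0, 0, 0], 1]]}}

```text
time_s: 8.57
position: [0.6661, 0.1873, 0.2755]
tcp_rot: [[0.174, 0.985, 0.014], [0.985, -0.174, 0.002], [0.004, 0.013, -1.0]]
force: [0.9, 0.4, 0.6]
opening: 0.013
grasp_force: 0.0
```

Run:
```python
from h import *
from scipy.optimize import least_squares
np.set_printoptions(precision=3,suppress=True)
s=read_state();print(s["position"],s["joint_positions"],s["force"],s["time_s"])
c=capture("side")
for l,z in [("pot",0),("spare_pot",0),("large_case_lip",.042)]:
    for r in pinpoint(c,l)[:2]: print(l,round(r["confidence"],2),atz(c,r["xy"],z)[:2])
D=[([-78.868,30.224,82.088,0,67.689],[.228,-.581,.2225]),([-7.574,29.614,83.256,0,67.125],[.616,.030,.2228]),([8.086,48.566,77.89,0.075,53.508],[.666,.207,.033]),(s["joint_positions"][:5],s["position"])]
def fk(q,p):
    h,a0,a1,a2,k,L,dy=p; q1,q2,q3,_,q5=np.radians(q); t=q2+q3
    r=a0+a1*np.sin(q2)+a2*np.sin(t)+k*np.cos(t)+L*np.sin(t+q5)
    z=h+a1*np.cos(q2)+a2*np.cos(t)-k*np.sin(t)+L*np.cos(t+q5)
    return np.array([r*np.cos(q1)-dy*np.sin(q1),r*np.sin(q1)+dy*np.cos(q1),z])
f=lambda p:np.concatenate([fk(q,p)-x for q,x in D]+[(p-[.3,0,.45,.45,0,.25,.1])*1e-3])
o=least_squares(f,[.3,0,.45,.45,0,.25,.1]);print(o.x,f(o.x)[:12])
```

```text
[0.666 0.187 0.276] [ 6.469 32.614 68.669  0.005 77.917 16.512] [0.875 0.376 0.635] 8.5667
pot 0.88 [0.681 0.278]
pot 0.63 [ 0.384 -0.006]
spare_pot 0.67 [0.559 0.351]
large_case_lip 0.83 [0.47  0.117]
[ 0.341 -0.002  0.59   0.391  0.112  0.376  0.111] [-0. -0.  0. -0.  0. -0.  0. -0.  0. -0.  0.  0.]
```

Emit:
{"op": "move_arm", "data": {"increments": [[[-0.43, -0.965, 0], [0, 0, 0], 1], [[-0.43, -0.965, 0], [0, 0, 0], 1], [[-0.43, -0.965, 0], [0, 0, 0], 1], [[-0.43, -0.965, 0], [0, 0, 0], 1], [[-0.43, -0.965, 0], [0, 0, 0], 1], [[-0.43, -0.965, 0], [0, 0, 0], 1], [[-0.43, -0.965, 0], [0, 0, 0], 1], [[-0.43, -0.965, 0], [0, 0, 0], 1], [[0, 0, 0], [0, 0, 0], 1]]}}

```text
time_s: 9.52
position: [0.4072, 0.1256, 0.2649]
tcp_rot: [[0.173, 0.985, -0.014], [0.985, -0.173, -0.001], [-0.003, -0.013, -1.0]]
force: [-1.1, 0.5, 0.6]
opening: 0.003
grasp_force: 0.0
```

Emit:
{"op": "move_arm", "data": {"increments": [[[0, 0, 0], [0, 0, 0.059], 1], [[0, 0, 0], [0, 0, 0.059], 1], [[0, 0, 0], [0, 0, 0.059], 1], [[0, 0, 0], [0, 0, 0.059], 1], [[0, 0, 0], [0, 0, 0.059], 1], [[0, 0, 0], [0, 0, 0.059], 1], [[0, 0, 0], [0, 0, 0.059], 1], [[0, 0, 0], [0, 0, 0.059], 1], [[0, 0, 0], [0, 0, 0.059], 1], [[0, 0, 0], [0, 0, 0.059], 1], [[0, 0, 0], [0, 0, 0.059], 1], [[0, 0, 0], [0, 0, 0.059], 1], [[0, 0, 0], [0, 0, 0], 1]]}}

```text
time_s: 10.6
position: [0.4158, 0.1263, 0.2662]
tcp_rot: [[0.996, -0.089, -0.003], [-0.089, -0.996, -0.0], [-0.003, 0.0, -1.0]]
force: [0.7, -0.7, -0.1]
opening: 0.004
grasp_force: 0.0
```

Emit:
{"op": "move_arm", "data": {"increments": [[[0, 0, 0], [0, 0.055, 0], 1], [[0, 0, 0], [0, 0.055, 0], 1], [[0, 0, 0], [0, 0.055, 0], 1], [[0, 0, 0], [0, 0.055, 0], 1], [[0, 0, 0], [0, 0.055, 0], 1], [[0, 0, 0], [0, 0.055, 0], 1], [[0, 0, 0], [0, 0, 0], 1], [[0, 0, 0], [0, 0, 0], 1]]}}

```text
time_s: 11.27
position: [0.4174, 0.1203, 0.2671]
tcp_rot: [[0.815, -0.098, 0.571], [-0.07, -0.995, -0.07], [0.575, 0.017, -0.818]]
force: [0.4, 0.2, 1.3]
opening: 0.002
grasp_force: 0.0
```

Run:
```python
from h import *
np.set_printoptions(precision=3,suppress=True)
s=read_state();print(s["position"],s["tcp_rot"],s["joint_positions"],s["time_s"])
c=capture("wrist");save(c,"w3");print(c["eye"])
for l,z in [("large_case_lip",.042),("large_case_hinge",.042),("large_case",0),("pot",0)]:
    for r in pinpoint(c,l)[:2]: print(l,round(r["confidence"],2),np.array(r["xy"])*[512,384],atz(c,r["xy"],z)[:2])
```

```text
[0.417 0.12  0.267] [[ 0.815 -0.098  0.571]
 [-0.07  -0.995 -0.07 ]
 [ 0.575  0.017 -0.818]] [  7.02    3.801 127.414 -29.413  16.512 128.252] 11.2667
[0.384 0.128 0.441]
large_case_lip 0.8 [243.098 238.694] [0.462 0.127]
large_case 0.74 [245.914 202.483] [0.523 0.118]
pot 0.61 [136.499 116.89 ] [0.684 0.281]
```

View pics/w3.png

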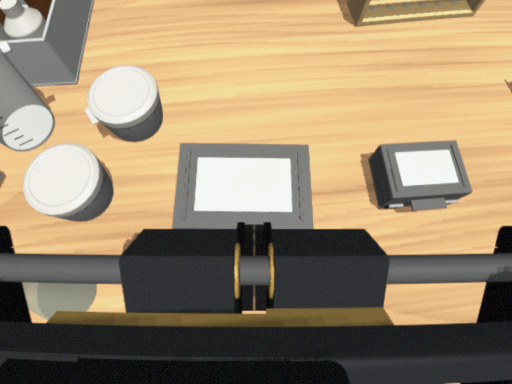

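The wrist view shows the lid panel centred at (245,187), now square to the tool. The pot is moved aside at (125,100) and the spare pot is at (68,183). The wrist is close to its singularity here, so I'll fit the kinematics to choose a safe tilt.

```bash
cat > k.py <<'E'
from h import *
from scipy.optimize import least_squares
from scipy.spatial.transform import Rotation as Ro
D=[([-78.868,30.224,82.088,0,67.689],[.228,-.581,.2225]),([-7.574,29.614,83.256,0,67.125],[.616,.030,.2228]),([8.086,48.566,77.89,0.075,53.508],[.666,.207,.033]),([6.469,32.614,68.669,.005,77.917],[.666,.187,.2755]),([7.02,3.801,127.414,-29.413,16.512],[.4174,.1203,.2671])]
y=lambda a:Ro.from_euler('y',a).as_matrix(); Z=lambda a:Ro.from_euler('z',a).as_matrix()
def fk(q,p,sg=1):
    h,a1,a2,k,L,dy=p; q=np.radians(q)
    A=Z(q[0]);B=A@y(q[1]);C=A@y(q[1]+q[2]);E=C@Z(sg*q[3])@y(q[4])
    return A@[0,dy,h]+B@[0,0,a1]+C@[k,0,a2]+E@[0,0,L],E[:,2]
p0=np.array([.3,.5,.4,.05,.3,.11])
best=None
for sg in (1,-1):
    f=lambda p:np.concatenate([fk(q,p,sg)[0]-x for q,x in D]+[(p-p0)*1e-3])
    o=least_squares(f,p0)
    if best is None or o.cost<best[0]: best=(o.cost,o.x,sg,abs(f(o.x)[:15]).max(),fk(D[-1][0],o.x,sg)[1])
P,SG=best[1],best[2]
E
python3 - <<'E'
from k import *
np.set_printoptions(precision=3,suppress=True)
print(best)
lo=np.array([-176,-43,12.5,-82,1]);hi=np.array([176,126,139.9,262,151])
for tilt in (20,25,30,35,40,45,50):
  for x,z in ((.42,.10),(.42,.015),(.462,.015),(.5,.11),(.57,.17)):
    d=np.array([np.sin(np.radians(tilt)),-.07*np.sin(np.radians(tilt)),-np.cos(np.radians(tilt))])
    rs=[]
    for g in ([5,5,120,0,20],[5,0,130,-60,20],[5,0,130,180,20]):
      f=lambda q:np.concatenate([(fk(q,P,SG)[0]-[x,.124,z])*10,fk(q,P,SG)[1]-d])
      o=least_squares(f,g,bounds=(lo,hi));rs.append((o.cost,o.x))
    b=min(rs,key=lambda r:r[0]+1e-9*abs(r[1][3]));print(tilt,x,z,"%.1e"%b[0],b[1])
E
```

```text
(np.float64(5.760893524819784e-07), array([0.273, 0.588, 0.391, 0.113, 0.306, 0.111]), 1, np.float64(0.0006881568343506395), array([ 0.571, -0.07 , -0.818]))
20 0.42 0.1 4.1e-08 [  3.636  28.187 129.264 -44.424   3.733]
20 0.42 0.015 4.1e-08 [  3.636  43.316 131.927 189.918  15.343]
20 0.462 0.015 4.1e-08 [  3.218  42.346 126.008 196.724   8.612]
20 0.5 0.11 4.1e-08 [  2.914  29.064 118.233 -10.571  13.006]
20 0.57 0.17 4.1e-08 [  2.481  25.784 106.185  -4.702  28.183]
25 0.42 0.1 9.6e-08 [  4.264  29.755 132.962 204.934   8.306]
25 0.42 0.015 9.6e-08 [  4.264  46.383 135.495 187.732  26.913]
25 0.462 0.015 9.6e-08 [  3.74   44.52  129.467 190.037  19.112]
25 0.5 0.11 9.6e-08 [  3.365  29.63  121.838 -40.434   4.804]
25 0.57 0.17 9.6e-08 [  2.839  25.416 109.878  -8.479  20.01 ]
30 0.42 0.1 1.9e-07 [  4.968  32.394 136.703 193.631  19.358]
30 0.42 0.015 1.9e-07 [  4.968  50.666 138.985 187.036  39.62 ]
30 0.462 0.015 1.9e-07 [  4.315  47.616 132.799 188.217  30.471]
30 0.5 0.11 1.9e-07 [  3.855  30.877 125.393 212.877   7.249]
30 0.57 0.17 1.9e-07 [  3.22   25.518 113.512 -18.14   11
[... 569 characters left out ...]
.376]
40 0.57 0.17 5.1e-07 [  4.044  27.417 120.502 214.003   9.273]
45 0.42 0.1 1.0e-02 [ 12.996  39.19  139.9   205.654  38.816]
45 0.42 0.015 1.3e-02 [ 15.278  58.218 139.9   202.999  56.861]
45 0.462 0.015 5.5e-04 [  7.757  60.685 139.9   190.487  64.085]
45 0.5 0.11 7.5e-07 [  5.538  39.841 135.44  190.428  40.422]
45 0.57 0.17 7.5e-07 [  4.477  29.361 123.793 198.852  18.854]
50 0.42 0.1 2.0e-02 [ 17.417  42.187 139.9   212.25   45.35 ]
50 0.42 0.015 2.0e-02 [ 20.059  63.046 139.9   209.179  65.869]
50 0.462 0.015 3.2e-03 [ 11.223  64.116 139.9   195.691  70.918]
50 0.5 0.11 1.0e-06 [  6.15   44.87  138.407 189.707  53.297]
50 0.57 0.17 1.0e-06 [  4.916  32.052 126.887 194.017  29.399]
```

```bash
cat > sim.py <<'E'
from k import *
np.set_printoptions(precision=2,suppress=True)
lo=np.array([-176,-43,12.5,-82,0]);hi=np.array([176,126,139.9,262,151])
def follow(q,wps,n=10):
    x0,d0=fk(q,P,SG); q=np.array(q,float)
    for x1,d1 in wps:
        x1=np.array(x1);d1=np.array(d1)/np.linalg.norm(d1);m=0
        for i in range(1,n+1):
            x=x0+(x1-x0)*i/n; d=d0+(d1-d0)*i/n; d/=np.linalg.norm(d)
            o=least_squares(lambda q:np.concatenate([(fk(q,P,SG)[0]-x)*10,fk(q,P,SG)[1]-d]),np.clip(q,lo+.01,hi-.01),bounds=(lo,hi))
            m=max(m,abs(o.x-q).max());q=o.x
        print(x1,d1,"cost %.0e"%o.cost,q,"maxstep %.1f"%m);x0,d0=x1,d1
    return q
def D3(t,l): t,l=np.radians(t),np.radians(l); return np.array([np.sin(t)*np.cos(l),np.sin(l)-.08*np.sin(t),-np.cos(t)*np.cos(l)])
E
python3 - <<'E'
from sim import *
q=read_state()["joint_positions"][:5]
follow(q,[([.42,.12,.267],D3(35,20)),([.437,.124,.20],D3(30,20)),([.437,.124,.06],D3(30,20)),([.437,.124,.06],D3(30,0)),([.437,.124,.012],D3(30,0)),([.46,.124,.012],D3(30,0)),([.47,.124,.07],D3(38,0)),([.5,.124,.11],D3(42,0)),([.57,.124,.175],D3(46,0))])
E
```

```text
[0.42 0.12 0.27] [ 0.55  0.3  -0.78] cost 9e-28 [-19.53   2.88 131.63  60.27  32.47] maxstep 15.5
[0.44 0.12 0.2 ] [ 0.48  0.31 -0.82] cost 4e-30 [-16.29  15.02 131.85  71.86  26.72] maxstep 1.2
[0.44 0.12 0.06] [ 0.48  0.31 -0.82] cost 6e-24 [-16.29  44.26 139.61 134.91  37.11] maxstep 7.9
[0.44 0.12 0.06] [ 0.5  -0.04 -0.87] cost 1e-21 [  4.98  40.17 135.65 190.95  25.97] maxstep 7.0
[0.44 0.12 0.01] [ 0.5  -0.04 -0.87] cost 6e-29 [  4.98  49.74 136.33 188.12  36.08] maxstep 1.1
[0.46 0.12 0.01] [ 0.5  -0.04 -0.87] cost 2e-20 [  4.62  48.24 132.99 188.86  31.3 ] maxstep 0.5
[0.47 0.12 0.07] [ 0.61 -0.05 -0.79] cost 3e-23 [  5.56  43.02 136.1  190.34  37.22] maxstep 0.6
[0.5  0.12 0.11] [ 0.67 -0.05 -0.74] cost 4e-18 [  5.56  37.33 133.4  192.5   32.99] maxstep 0.6
[0.57 0.12 0.17] [ 0.72 -0.06 -0.69] cost 2e-21 [  4.91  29.12 124.1  200.24  20.06] maxstep 1.5
```

Emit:
{"op": "move_arm", "data": {"increments": [[[0, 0, 0], [0.009, 0, 0], 1], [[0, 0, 0], [0.009, 0, 0], 1], [[0, 0, 0], [0.009, 0, 0], 1], [[0, 0, 0], [0.009, 0, 0], 1], [[0, 0, 0], [0.009, 0, 0], 1], [[0, 0, 0], [0.009, 0, 0], 1], [[0, 0, 0], [0.009, 0, 0], 1], [[0, 0, 0], [0.009, 0, 0], 1], [[0, 0, 0], [0.01, 0, 0], 1], [[0, 0, 0], [0.01, 0, 0], 1], [[0, 0, 0], [0.02, 0, 0], 1], [[0, 0, 0], [0.02, 0, 0], 1], [[0, 0, 0], [0.02, 0, 0], 1], [[0, 0, 0], [0.02, 0, 0], 1], [[0, 0, 0], [0, 0, 0], 1], [[0, 0, 0], [0, 0, 0], 1]]}}

```text
time_s: 12.85
position: [0.4186, 0.1189, 0.2679]
tcp_rot: [[0.813, 0.103, 0.573], [-0.075, -0.957, 0.279], [0.577, -0.27, -0.771]]
force: [0.7, 0.1, -0.6]
opening: 0.007
grasp_force: 0.0
```

```bash
cat >> sim.py <<'E'
def to(x,tilt,lat,yaw=-4.6):
    # target rotation: tool x fwd, y = -Y, z down; then tilt about tool y, lateral about tool x
    s=read_state();R=np.array(s["tcp_rot"]);p=np.array(s["position"])
    T=Z(np.radians(yaw))@np.diag([1,-1,-1.])@Ro.from_euler('y',tilt,degrees=True).as_matrix()@Ro.from_euler('x',lat,degrees=True).as_matrix()
    print("rotvec units",np.round(Ro.from_matrix(R.T@T).as_rotvec(degrees=True)/120,4),"shift now",(R.T@(np.array(x)-p))/.03,"shift in target frame",(T.T@(np.array(x)-p))/.03)
E
python3 - <<'E'
from sim import *
s=read_state();print(s["position"],s["tcp_rot"],s["joint_positions"])
to([.437,.124,.2],30,18);to([.437,.124,.08],30,18)
E
```

```text
[0.42 0.12 0.27] [[ 0.81  0.1   0.57]
 [-0.08 -0.96  0.28]
 [ 0.58 -0.27 -0.77]] [-18.95   2.39 132.82  63.64  30.13  17.34]
rotvec units [-0.01 -0.04  0.01] shift now [-0.82  0.51  2.14] shift in target frame [-0.61  0.49  2.21]
rotvec units [-0.01 -0.04  0.01] shift now [-3.13  1.59  5.23] shift in target frame [-2.61  1.56  5.51]
```

Emit:
{"op": "move_arm", "data": {"increments": [[[0, 0, 0], [-0.005, -0.02, 0.005], 1], [[0, 0, 0], [-0.005, -0.02, 0.005], 1], [[-0.26, 0.156, 0.55], [0, 0, 0], 1], [[-0.26, 0.156, 0.55], [0, 0, 0], 1], [[-0.26, 0.156, 0.55], [0, 0, 0], 1], [[-0.26, 0.156, 0.55], [0, 0, 0], 1], [[-0.26, 0.156, 0.55], [0, 0, 0], 1], [[-0.26, 0.156, 0.55], [0, 0, 0], 1], [[-0.26, 0.156, 0.55], [0, 0, 0], 1], [[-0.26, 0.156, 0.55], [0, 0, 0], 1], [[-0.26, 0.156, 0.55], [0, 0, 0], 1], [[-0.26, 0.156, 0.55], [0, 0, 0], 1], [[0, 0, 0], [0, 0, 0], 1], [[0, 0, 0], [0, 0, 0], 1]]}}

```text
time_s: 14.02
position: [0.4362, 0.1269, 0.0915]
tcp_rot: [[0.862, 0.079, 0.501], [-0.07, -0.959, 0.273], [0.502, -0.271, -0.821]]
force: [-0.9, -0.1, 0.1]
opening: 0.013
grasp_force: 0.0
```

Run:
```python
from sim import *
s=read_state();print(s["position"],s["tcp_rot"],s["joint_positions"])
to([.437,.124,.08],30,0);to([.437,.124,.012],30,0)
```

```text
[0.44 0.13 0.09] [[ 0.86  0.08  0.5 ]
 [-0.07 -0.96  0.27]
 [ 0.5  -0.27 -0.82]] [-14.08  37.78 139.59 134.55  32.89 -58.36]
rotvec units [-0.15 -0.   -0.  ] shift now [-0.16  0.2   0.3 ] shift in target frame [-0.16  0.09  0.35]
rotvec units [-0.15 -0.   -0.  ] shift now [-1.3   0.81  2.16] shift in target frame [-1.3   0.09  2.31]
```

Emit:
{"op": "move_arm", "data": {"increments": [[[0, 0, 0], [-0.015, 0, 0], 1], [[0, 0, 0], [-0.015, 0, 0], 1], [[0, 0, 0], [-0.015, 0, 0], 1], [[0, 0, 0], [-0.015, 0, 0], 1], [[0, 0, 0], [-0.015, 0, 0], 1], [[0, 0, 0], [-0.015, 0, 0], 1], [[0, 0, 0], [-0.015, 0, 0], 1], [[0, 0, 0], [-0.015, 0, 0], 1], [[0, 0, 0], [-0.015, 0, 0], 1], [[0, 0, 0], [-0.015, 0, 0], 1], [[0, 0, 0], [0, 0, 0], 1], [[0, 0, 0], [0, 0, 0], 1]]}}

```text
time_s: 15.02
position: [0.4372, 0.1274, 0.0946]
tcp_rot: [[0.858, -0.078, 0.507], [-0.07, -0.997, -0.035], [0.509, -0.005, -0.861]]
force: [-0.3, 0.2, 1.6]
opening: 0.003
grasp_force: 0.0
```

Run:
```python
from sim import *
s=read_state();print(s["position"],s["tcp_rot"],s["joint_positions"])
to([.437,.124,.013],30,0)
c=capture("side")
for l,z in [("large_case_lip",.042),("large_case_hinge",.042)]:
    for r in pinpoint(c,l)[:1]: print(l,round(r["confidence"],2),atz(c,r["xy"],z)[:2])
cv2.imwrite("pics/s4.png",cv2.resize(c["img"][160:300,150:330,::-1],None,fx=4,fy=4))
```

```text
[0.44 0.13 0.09] [[ 0.86 -0.08  0.51]
 [-0.07 -1.   -0.04]
 [ 0.51 -0.01 -0.86]] [  5.39  33.51 134.56 194.79  18.89 -95.36]
rotvec units [-0. -0. -0.] shift now [-1.38  0.13  2.34] shift in target frame [-1.36  0.11  2.36]
large_case_lip 0.95 [0.46 0.12]
large_case_hinge 0.86 [0.59 0.12]
```

View pics/s4.png

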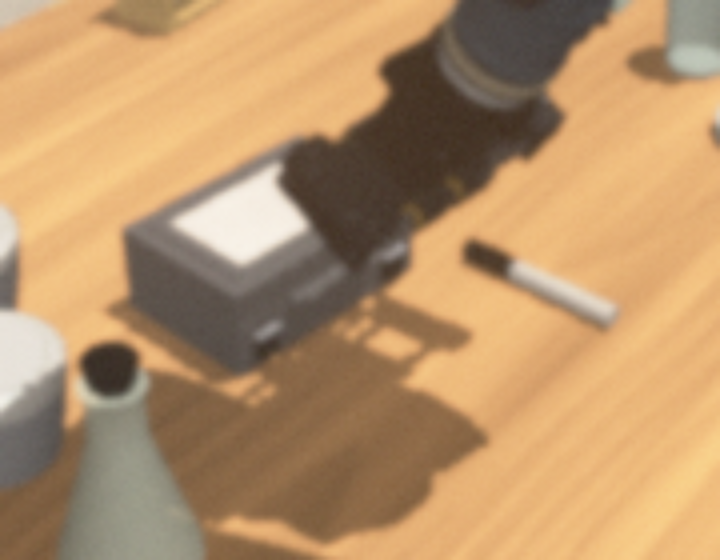

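The crop shows the case shut, with its lip at crop (322,285) between the catches at (265,340) and (390,255). The finger is in front of and above the lip. Next I'll descend in front of it.

Emit:
{"op": "move_arm", "data": {"increments": [[[-0.228, 0.02, 0.39], [0, 0, 0], 1], [[-0.228, 0.02, 0.39], [0, 0, 0], 1], [[-0.228, 0.02, 0.39], [0, 0, 0], 1], [[-0.228, 0.02, 0.39], [0, 0, 0], 1], [[-0.228, 0.02, 0.39], [0, 0, 0], 1], [[-0.228, 0.02, 0.38], [0, 0, 0], 1], [[0, 0, 0], [0, 0, 0], 1], [[0, 0, 0], [0, 0, 0], 1]]}}

```text
time_s: 15.83
position: [0.4359, 0.1224, 0.0109]
tcp_rot: [[0.861, -0.081, 0.502], [-0.072, -0.997, -0.038], [0.503, -0.003, -0.864]]
force: [0.1, -0.2, -0.1]
opening: 0.008
grasp_force: 0.0
```

Run:
```python
from sim import *
np.set_printoptions(precision=4,suppress=True)
s=read_state();print(s["position"],s["joint_positions"],s["force"])
c=capture("side")
q=proj(c,[s["position"],[.4605,.124,.042],[.4605,.084,.042],[.4605,.164,.042]]);print(q,(q-[150,160])*4)
cv2.imwrite("pics/s5.png",cv2.resize(c["img"][160:300,150:330,::-1],None,fx=4,fy=4))
to([.46,.1235,.013],30,0)
```

```text
[0.4359 0.1224 0.0109] [  4.5861  50.2274 136.5517 187.4603  36.9286 -87.8726] [ 0.1011 -0.1597 -0.1201]
[[242.5417 242.1558]
 [234.9545 229.9379]
 [243.8778 223.1236]
 [225.5952 237.0806]] [[370.1666 328.6233]
 [339.8181 279.7516]
 [375.5112 252.4942]
 [302.3807 308.3225]]
rotvec units [-0.0012 -0.0024 -0.0012] shift now [ 0.7078 -0.0981  0.3607] shift in target frame [ 0.7099 -0.0973  0.3568]
```

View pics/s5.png

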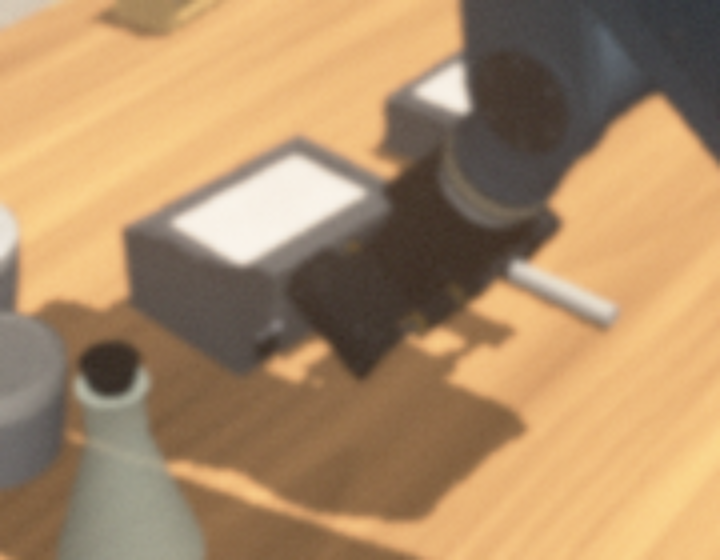

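Emit:
{"op": "move_arm", "data": {"increments": [[[0.18, -0.02, 0.09], [0, 0, 0], 1], [[0.18, -0.02, 0.09], [0, 0, 0], 1], [[0.18, -0.02, 0.09], [0, 0, 0], 1], [[0.17, -0.02, 0.09], [0, 0, 0], 1], [[0, 0, 0], [0, 0, 0], 1], [[0, 0, 0], [0, 0, 0], 1], [[0, 0, 0], [0, 0, 0], 1]]}}

```text
time_s: 16.47
position: [0.4589, 0.1233, 0.0131]
tcp_rot: [[0.862, -0.08, 0.501], [-0.071, -0.997, -0.038], [0.503, -0.003, -0.864]]
force: [-4.2, 0.6, -0.2]
opening: 0.008
grasp_force: 1.9
```

Run:
```python
from sim import *
np.set_printoptions(precision=3,suppress=True)
s=read_state();print(s["position"],s["force"])
R=np.array(s["tcp_rot"]);p=np.array(s["position"])
# tip follows a circle about the hinge axis; tilt grows 30->48
H=np.array([.59,.115,.042]);yaw=-4.6
u=Z(np.radians(yaw))@[1,0,0]
off=p-H; r0=off@u; z0=off[2]
rad=np.hypot(r0,z0);a0=np.arctan2(z0,-r0);lat=off-r0*u-[0,0,z0]
print("radius",rad,np.degrees(a0))
Rc,pc=R,p
for dt in range(6,103,6):
    a=a0+np.radians(dt);tilt=min(30+dt*.2,47)
    x=H+lat+u*(-rad*np.cos(a))+[0,0,rad*np.sin(a)]
    T=Z(np.radians(yaw))@np.diag([1,-1,-1.])@Ro.from_euler('y',tilt,degrees=True).as_matrix()
    print(dt,x,"shift",Rc.T@(x-pc)/.03,"rot",Ro.from_matrix(Rc.T@T).as_rotvec(degrees=True)/120)
    Rc,pc=T,x
```

```text
[0.459 0.123 0.013] [-4.205  0.577 -0.21 ]
radius 0.13448332096855517 -12.401957825465432
6 [0.457 0.123 0.027] shift [ 0.166 -0.001 -0.439] rot [-0.001  0.008 -0.001]
12 [0.456 0.124 0.041] shift [ 0.219  0.    -0.415] rot [-0.    0.01 -0.  ]
18 [0.456 0.124 0.055] shift [ 0.269 -0.    -0.384] rot [-0.    0.01 -0.  ]
24 [0.459 0.123 0.069] shift [ 0.315 -0.    -0.348] rot [-0.    0.01 -0.  ]
30 [0.462 0.123 0.083] shift [ 0.356 -0.    -0.305] rot [-0.    0.01 -0.  ]
36 [0.467 0.123 0.096] shift [ 0.392  0.    -0.258] rot [0.   0.01 0.  ]
42 [0.473 0.122 0.108] shift [ 0.421 -0.    -0.207] rot [ 0.    0.01 -0.  ]
48 [0.481 0.122 0.12 ] shift [ 0.444 -0.    -0.153] rot [-0.    0.01  0.  ]
54 [0.49  0.121 0.131] shift [ 0.459  0.    -0.096] rot [-0.    0.01 -0.  ]
60 [0.499 0.12  0.141] shift [ 0.468  0.    -0.038] rot [ 0.    0.01 -0.  ]
66 [0.51  0.119 0.15 ] shift [ 0.469 -0.     0.021] rot [-0.    0.01  0.  ]
72 [0.522 0.118 0.158] shift [ 0.462 -0.     0.08 ] rot [0.   0.01 0.  ]
78 [0.534 0.117 0.164] shift [0.449 0.    0.137] rot [-0.    0.01 -0.  ]
84 [0.548 0.116 0.17 ] shift [0.428 0.    0.192] rot [0.   0.01 0.  ]
90 [0.561 0.115 0.173] shift [0.401 0.    0.244] rot [-0.     0.002 -0.   ]
96 [0.575 0.114 0.176] shift [ 0.372 -0.     0.286] rot [0. 0. 0.]
102 [0.589 0.113 0.176] shift [0.34  0.    0.324] rot [0. 0. 0.]
```

Emit:
{"op": "move_arm", "data": {"increments": [[[-0.05, 0, -0.03], [0, 0, 0], 1], [[0.08, 0, -0.22], [0, 0.004, 0], 1], [[0.08, 0, -0.22], [0, 0.004, 0], 1], [[0.11, 0, -0.21], [0, 0.005, 0], 1], [[0.11, 0, -0.21], [0, 0.005, 0], 1], [[0.135, 0, -0.19], [0, 0.005, 0], 1], [[0.135, 0, -0.19], [0, 0.005, 0], 1], [[0.16, 0, -0.175], [0, 0.005, 0], 1], [[0.16, 0, -0.175], [0, 0.005, 0], 1], [[0.18, 0, -0.15], [0, 0.005, 0], 1], [[0.18, 0, -0.15], [0, 0.005, 0], 1], [[0, 0, 0], [0, 0, 0], 1]]}}

```text
time_s: 17.47
position: [0.4616, 0.123, 0.084]
tcp_rot: [[0.804, -0.08, 0.59], [-0.067, -0.997, -0.045], [0.591, -0.003, -0.806]]
force: [-1.1, 1.1, 1.2]
opening: 0.005
grasp_force: 0.2
```

Run:
```python
from sim import *
np.set_printoptions(precision=3,suppress=True)
s=read_state();print(s["position"],s["force"],s["joint_positions"])
c=capture("side");print([ (r["confidence"],np.array(r["xy"])*[512,384]) for r in pinpoint(c,"large_case_lip")+pinpoint(c,"large_case_hinge")])
cv2.imwrite("pics/s6.png",cv2.resize(c["img"][160:300,150:330,::-1],None,fx=4,fy=4))
```

```text
[0.462 0.123 0.084] [-1.051  1.136  1.155] [  5.128  39.05  135.702 190.886  31.082 -91.361]
[(0.66, array([233.216, 214.502])), (0.69, array([203.008, 213.696]))]
```

View pics/s6.png

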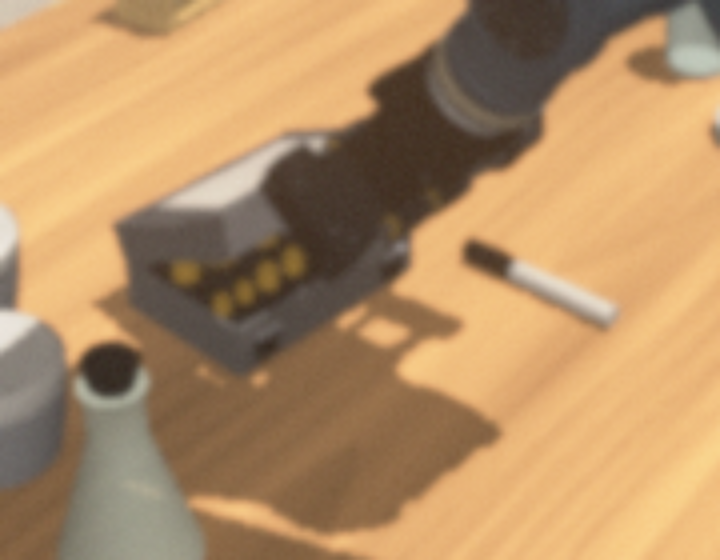

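The lid is lifting: brass masses show at crop (180–300, 250–300), and the case corner is still at (240,370), so it hasn't moved. Continuing the arc.

Emit:
{"op": "move_arm", "data": {"increments": [[[0.196, 0, -0.13], [0, 0.005, 0], 1], [[0.196, 0, -0.13], [0, 0.005, 0], 1], [[0.21, 0, -0.104], [0, 0.005, 0], 1], [[0.21, 0, -0.104], [0, 0.005, 0], 1], [[0.222, 0, -0.076], [0, 0.005, 0], 1], [[0.222, 0, -0.076], [0, 0.005, 0], 1], [[0.23, 0, -0.048], [0, 0.005, 0], 1], [[0.23, 0, -0.048], [0, 0.005, 0], 1], [[0.234, 0, -0.02], [0, 0.005, 0], 1], [[0.234, 0, -0.02], [0, 0.005, 0], 1], [[0.234, 0, 0.01], [0, 0.005, 0], 1], [[0.234, 0, 0.01], [0, 0.005, 0], 1], [[0.231, 0, 0.04], [0, 0.005, 0], 1], [[0.231, 0, 0.04], [0, 0.005, 0], 1], [[0, 0, 0], [0, 0, 0], 1]]}}

```text
time_s: 18.87
position: [0.5221, 0.1178, 0.1595]
tcp_rot: [[0.709, -0.081, 0.701], [-0.06, -0.997, -0.055], [0.703, -0.003, -0.711]]
force: [-0.1, -0.6, 0.8]
opening: 0.004
grasp_force: 0.0
```

Emit:
{"op": "move_arm", "data": {"increments": [[[0.225, 0, 0.07], [0, 0.005, 0], 1], [[0.225, 0, 0.07], [0, 0.005, 0], 1], [[0.214, 0, 0.096], [0, 0.005, 0], 1], [[0.214, 0, 0.096], [0, 0.005, 0], 1], [[0.2, 0, 0.122], [0, 0.001, 0], 1], [[0.2, 0, 0.122], [0, 0.001, 0], 1], [[0.186, 0, 0.143], [0, 0, 0], 1], [[0.186, 0, 0.143], [0, 0, 0], 1], [[0.17, 0, 0.162], [0, 0, 0], 1], [[0.17, 0, 0.162], [0, 0, 0], 1], [[0, 0, 0], [0, 0, 0], 1], [[0, 0, 0], [0, 0, 0], 1]]}}

```text
time_s: 19.87
position: [0.5877, 0.1123, 0.1773]
tcp_rot: [[0.678, -0.081, 0.731], [-0.057, -0.997, -0.057], [0.733, -0.003, -0.68]]
force: [-0.1, 0.6, 0.9]
opening: 0.009
grasp_force: 0.0
```

Run:
```python
from sim import *
np.set_printoptions(precision=3,suppress=True)
s=read_state();print(s["position"],s["force"],s["joint_positions"])
c=capture("side")
cv2.imwrite("pics/s7.png",cv2.resize(c["img"][130:300,110:330,::-1],None,fx=3.5,fy=3.5))
```

```text
[0.588 0.112 0.177] [-0.149  0.604  0.901] [  2.929  29.659 122.837 195.929  20.112 -99.72 ]
```

View pics/s7.png

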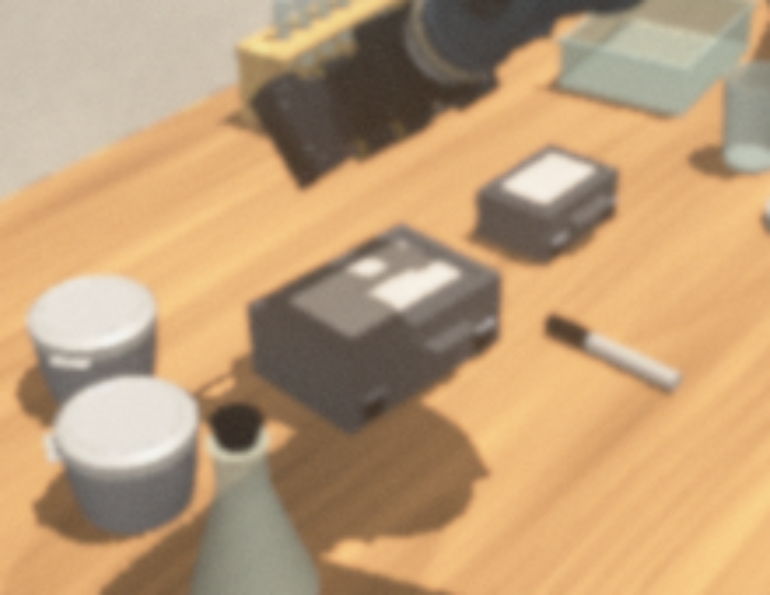

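The tip slipped off the lip, because its arc radius was too large, and the lid fell shut. The case, pots and small case haven't moved: the case corner is still at image (210,253). I'll retry, sliding the tip under the lid into its hollow once it is lifted. First I'll check the geometry.

```bash
cat > plan.py <<'E'
from sim import *
np.set_printoptions(precision=3,suppress=True)
def theta(tcp,tilt,hx,prev):
    t=np.radians(tilt); s=np.linspace(0,.065,66)[:,None]
    c=np.array(tcp)+.0095*np.array([np.cos(t),np.sin(t)])
    pts=np.vstack([c+s*np.array([-np.sin(t),np.cos(t)]), np.array(tcp)+np.linspace(-.0095,.0095,11)[:,None]*np.array([np.cos(t),np.sin(t)])])
    q=pts-[hx,.042]
    for th in np.radians(np.arange(0,129,.5)):
        rho=-q[:,0]*np.cos(th)+q[:,1]*np.sin(th); h=q[:,0]*np.sin(th)+q[:,1]*np.cos(th)
        bad=((rho>.111)&(rho<.130)&(h>0)&(h<.03))|((rho<.111)&(rho>0)&(h>.024)&(h<.06))
        if not bad.any() and np.degrees(th)>=prev-25: 
            return np.degrees(th),-(c[0]-hx)*np.cos(th)+(c[1]-.042)*np.sin(th),(c[0]-hx)*np.sin(th)+(c[1]-.042)*np.cos(th)
    return 999,0,0
# TCP (x,z) and tilt waypoints
W=[(.457,.013,30),(.456,.04,32),(.4616,.084,36),(.495,.090,38),(.510,.112,40),(.528,.130,42),(.55,.142,44),(.575,.147,46),(.60,.147,46)]
if __name__=="__main__":
    for hx in (.580,.585,.590):
        pr=0;out=[]
        for (a,b) in zip(W[:-1],W[1:]):
            for i in range(1,5):
                w=np.array(a)+(np.array(b)-a)*i/4; th=theta(w[:2],w[2],hx,pr);pr=th[0]
            out.append(th)
        print(hx);print(np.array(out))
    s=read_state()
    q=follow(s["joint_positions"][:5],[([.50,.119,.15],D3(40,0)),([.437,.124,.09],D3(30,0)),([.437,.124,.013],D3(30,0))]+[([x,.124-.08*(x-.457),z],D3(t,0)) for x,z,t in W])
    to([.437,.124,.09],30,0)
    c=capture("side")
    for l,z in [("large_case_lip",.042),("large_case_hinge",.042),("large_case",0),("pot",0)]:
        for r in pinpoint(c,l)[:1]: print(l,round(r["confidence"],2),atz(c,r["xy"],z)[:2])
E
python3 plan.py
```

```text
0.58
[[ 10.      0.115  -0.017]
 [  0.5     0.111   0.047]
 [ 40.      0.094  -0.009]
 [ 50.5     0.099   0.   ]
 [ 64.      0.105   0.001]
 [ 77.      0.109   0.001]
 [ 91.      0.112  -0.   ]
 [103.5     0.115  -0.   ]]
0.585
[[  7.      0.12   -0.012]
 [  0.      0.116   0.048]
 [ 38.      0.098  -0.008]
 [ 49.      0.102  -0.001]
 [ 61.5     0.107   0.001]
 [ 75.      0.11    0.   ]
 [ 88.5     0.112  -0.   ]
 [101.      0.114  -0.   ]]
0.59
[[ 4.     0.126 -0.006]
 [ 0.     0.121  0.048]
 [36.     0.102 -0.008]
 [47.     0.105 -0.001]
 [60.     0.109 -0.   ]
 [73.     0.112 -0.001]
 [86.     0.112 -0.001]
 [98.5    0.113 -0.   ]]
[0.5   0.119 0.15 ] [ 0.642 -0.051 -0.765] cost 1e-29 [  4.391  28.598 130.788 197.108  19.947] maxstep 0.8
[0.437 0.124 0.09 ] [ 0.5   -0.04  -0.865] cost 3e-20 [  4.976  34.145 134.657 194.708  19.119] maxstep 0.7
[0.437 0.124 0.013] [ 0.5   -0.04  -0.865] cost 1e-24 [  4.976  49.548 136.331 188.155  35.889] maxstep 1.8
[0.457 0.124 0.013] [ 0.5   -0.04  -0.865] cost 3e-21 [  4.661  48.224 133.422 188.803  31.705] maxstep 0.4
[0.456 0.124 0.04 ] [ 0.5
[... 375 characters left out ...]
22 192.914  26.678] maxstep 0.3
[0.528 0.118 0.13 ] [ 0.668 -0.053 -0.742] cost 3e-22 [  4.121  33.484 129.227 193.814  25.113] maxstep 0.2
[0.55  0.117 0.142] [ 0.694 -0.055 -0.718] cost 2e-23 [  3.764  32.795 127.188 194.124  24.425] maxstep 0.2
[0.575 0.115 0.147] [ 0.718 -0.057 -0.694] cost 1e-25 [  3.363  33.414 124.976 193.703  24.831] maxstep 0.2
[0.6   0.113 0.147] [ 0.718 -0.057 -0.694] cost 1e-21 [  2.85   33.843 121.683 194.387  22.003] maxstep 0.3
rotvec units [-0.001 -0.142 -0.001] shift now [-5.541  0.027 -1.7  ] shift in target frame [-5.796  0.017  0.003]
large_case_lip 0.84 [0.453 0.121]
large_case_hinge 0.89 [0.589 0.109]
large_case 0.69 [0.532 0.127]
pot 0.98 [0.676 0.269]
```

```bash
cat > rows.py <<'E'
from sim import *
def rows(wps,yaw=-4.6):
    s=read_state();R=np.array(s["tcp_rot"]);p=np.array(s["position"]);tl=np.degrees(np.arctan2(R[2,0],-R[2,2]))
    for x,yy,z,t,n in wps:
        p0,t0=p.copy(),tl
        for i in range(1,n+1):
            x1=p0+(np.array([x,yy,z])-p0)*i/n;tl=t0+(t-t0)*i/n
            T=Z(np.radians(yaw))@np.diag([1,-1,-1.])@Ro.from_euler('y',tl,degrees=True).as_matrix()
            a=R.T@(x1-p)/.03;b=Ro.from_matrix(R.T@T).as_rotvec(degrees=True)/120
            print([[*(float(v) for v in a.round(2))],[*(float(v) for v in b.round(3))],1],end=", ");R,p=T,x1
        print()
E
python3 -c "
from rows import *
rows([(.5,.119,.15,40,5),(.437,.124,.09,30,6),(.437,.124,.013,30,6)])"
```

```text
[[-0.53, 0.0, -0.3], [-0.001, -0.012, -0.001], 1], [[-0.53, 0.0, -0.29], [0.0, -0.012, 0.0], 1], [[-0.54, 0.0, -0.28], [0.0, -0.012, 0.0], 1], [[-0.55, 0.0, -0.26], [-0.0, -0.012, -0.0], 1], [[-0.55, 0.0, -0.25], [-0.0, -0.012, 0.0], 1], 
[[-0.48, 0.0, 0.03], [0.0, -0.014, -0.0], 1], [[-0.48, 0.0, 0.04], [-0.0, -0.014, 0.0], 1], [[-0.48, 0.0, 0.06], [0.0, -0.014, -0.0], 1], [[-0.48, 0.0, 0.07], [-0.0, -0.014, 0.0], 1], [[-0.48, 0.0, 0.09], [0.0, -0.014, -0.0], 1], [[-0.47, 0.0, 0.1], [0.0, -0.014, 0.0], 1], 
[[-0.21, 0.0, 0.37], [0.0, 0.0, 0.0], 1], [[-0.21, 0.0, 0.37], [0.0, 0.0, 0.0], 1], [[-0.21, 0.0, 0.37], [0.0, 0.0, 0.0], 1], [[-0.21, 0.0, 0.37], [0.0, 0.0, 0.0], 1], [[-0.21, 0.0, 0.37], [0.0, 0.0, 0.0], 1], [[-0.21, 0.0, 0.37], [0.0, 0.0, 0.0], 1],
```

Emit:
{"op": "move_arm", "data": {"increments": [[[-0.53, 0, -0.3], [0, -0.012, 0], 1], [[-0.53, 0, -0.29], [0, -0.012, 0], 1], [[-0.54, 0, -0.28], [0, -0.012, 0], 1], [[-0.55, 0, -0.26], [0, -0.012, 0], 1], [[-0.55, 0, -0.25], [0, -0.012, 0], 1], [[-0.48, 0, 0.03], [0, -0.014, 0], 1], [[-0.48, 0, 0.04], [0, -0.014, 0], 1], [[-0.48, 0, 0.06], [0, -0.014, 0], 1], [[-0.48, 0, 0.07], [0, -0.014, 0], 1], [[-0.48, 0, 0.09], [0, -0.014, 0], 1], [[-0.47, 0, 0.1], [0, -0.014, 0], 1], [[0, 0, 0], [0, 0, 0], 1], [[0, 0, 0], [0, 0, 0], 1]]}}

```text
time_s: 21.25
position: [0.4374, 0.1247, 0.0898]
tcp_rot: [[0.865, -0.08, 0.495], [-0.071, -0.997, -0.038], [0.497, -0.003, -0.868]]
force: [-0.4, 0.1, 0.2]
opening: 0.007
grasp_force: 0.0
```

Emit:
{"op": "move_arm", "data": {"increments": [[[-0.21, 0, 0.37], [0, 0, 0], 1], [[-0.21, 0, 0.37], [0, 0, 0], 1], [[-0.21, 0, 0.37], [0, 0, 0], 1], [[-0.21, 0, 0.37], [0, 0, 0], 1], [[-0.21, 0, 0.37], [0, 0, 0], 1], [[-0.21, 0, 0.35], [0, 0, 0], 1], [[0, 0, 0], [0, 0, 0], 1], [[0, 0, 0], [0, 0, 0], 1]]}}

```text
time_s: 21.92
position: [0.4382, 0.125, 0.0141]
tcp_rot: [[0.864, -0.081, 0.496], [-0.071, -0.997, -0.038], [0.498, -0.003, -0.867]]
force: [-0.6, -0.2, 0.4]
opening: 0.006
grasp_force: 0.0
```

```bash
python3 -c "
from rows import *
y=lambda x:.1235-.08*(x-.457)
W=[(.457,.013,30,4),(.456,.04,32,4),(.460,.068,34.5,4),(.478,.083,36.5,4),(.495,.094,38,3),(.510,.112,40,4),(.528,.129,42,4),(.55,.140,44,4),(.575,.144,46,4),(.60,.144,46,4)]
print(read_state()['position'],read_state()['force'])
rows([(a,y(a),b,c,n) for a,b,c,n in W])"
```

```text
[0.44 0.12 0.01] [-0.56 -0.19  0.36]
[[0.13, -0.0, 0.09], [-0.001, 0.0, -0.001], 1], [[0.13, -0.0, 0.09], [-0.0, 0.0, -0.0], 1], [[0.13, -0.0, 0.09], [0.0, 0.0, 0.0], 1], [[0.13, -0.0, 0.09], [-0.0, 0.0, 0.0], 1], 
[[0.11, 0.0, -0.2], [0.0, 0.004, -0.0], 1], [[0.11, 0.0, -0.2], [-0.0, 0.004, 0.0], 1], [[0.11, 0.0, -0.2], [-0.0, 0.004, -0.0], 1], [[0.11, 0.0, -0.2], [0.0, 0.004, 0.0], 1], 
[[0.15, -0.0, -0.18], [0.0, 0.005, 0.0], 1], [[0.15, -0.0, -0.18], [-0.0, 0.005, -0.0], 1], [[0.16, -0.0, -0.18], [0.0, 0.005, -0.0], 1], [[0.16, -0.0, -0.18], [-0.0, 0.005, 0.0], 1], 
[[0.19, -0.0, -0.02], [0.0, 0.004, 0.0], 1], [[0.19, -0.0, -0.02], [0.0, 0.004, 0.0], 1], [[0.2, -0.0, -0.01], [-0.0, 0.004, -0.0], 1], [[0.2, -0.0, -0.01], [0.0, 0.004, 0.0], 1], 
[[0.23, -0.0, 0.01], [0.0, 0.004, -0.0], 1], [[0.22, -0.0, 0.02], [0.0, 0.004, -0.0], 1], [[0.22, -0.0, 0.02], [-0.0, 0.004, 0.0], 1], 
[[0.19, -0.0, -0.04], [0.0, 0.004, -0.0], 1], [[0.19, -0.0, -0.04], [-0.0, 0.004, 0.0], 1], [[0.19, -0.0, -0.04], [-0.0, 0.004, -0.0], 1], [[0.19, -0.0, -0.04], [-0.0, 0.004, -0.0], 1], 
[[0.21, -0.0, -0.01], [0.0, 0.004, 0.0], 1], [[0.21, -0.0, -0.01], [0.0, 0.004, -0.0], 1], [[0.21, -0.0, -0.01], [-0.0, 0.004, 0.0], 1], [[0.21, -0.0, -0.01], [0.0, 0.004, -0.0], 1], 
[[0.2, -0.0, 0.05], [0.0, 0.004, 0.0], 1], [[0.2, -0.0, 0.06], [0.0, 0.004, -0.0], 1], [[0.2, -0.0, 0.06], [0.0, 0.004, 0.0], 1], [[0.2, -0.0, 0.06], [-0.0, 0.004, -0.0], 1], 
[[0.17, -0.0, 0.12], [0.0, 0.004, 0.0], 1], [[0.17, -0.0, 0.12], [0.0, 0.004, -0.0], 1], [[0.17, -0.0, 0.12], [-0.0, 0.004, 0.0], 1], [[0.17, -0.0, 0.13], [0.0, 0.004, 0.0], 1], 
[[0.15, -0.0, 0.15], [0.0, 0.0, 0.0], 1], [[0.15, -0.0, 0.15], [0.0, 0.0, 0.0], 1], [[0.15, -0.0, 0.15], [0.0, 0.0, 0.0], 1], [[0.15, -0.0, 0.15], [0.0, 0.0, 0.0], 1],
```

Emit:
{"op": "move_arm", "data": {"increments": [[[0.13, 0, 0.09], [0, 0, 0], 1], [[0.13, 0, 0.09], [0, 0, 0], 1], [[0.13, 0, 0.09], [0, 0, 0], 1], [[0.13, 0, 0.09], [0, 0, 0], 1], [[0.11, 0, -0.2], [0, 0.004, 0], 1], [[0.11, 0, -0.2], [0, 0.004, 0], 1], [[0.11, 0, -0.2], [0, 0.004, 0], 1], [[0.11, 0, -0.2], [0, 0.004, 0], 1], [[0.15, 0, -0.18], [0, 0.005, 0], 1], [[0.15, 0, -0.18], [0, 0.005, 0], 1], [[0.16, 0, -0.18], [0, 0.005, 0], 1], [[0.16, 0, -0.18], [0, 0.005, 0], 1], [[0.19, 0, -0.02], [0, 0.004, 0], 1], [[0.19, 0, -0.02], [0, 0.004, 0], 1], [[0.2, 0, -0.01], [0, 0.004, 0], 1], [[0.2, 0, -0.01], [0, 0.004, 0], 1], [[0.23, 0, 0.01], [0, 0.004, 0], 1], [[0.22, 0, 0.02], [0, 0.004, 0], 1], [[0.22, 0, 0.02], [0, 0.004, 0], 1]]}}

```text
time_s: 23.5
position: [0.4958, 0.1201, 0.0945]
tcp_rot: [[0.789, -0.081, 0.609], [-0.066, -0.997, -0.047], [0.61, -0.003, -0.792]]
force: [-0.0, 0.2, 0.2]
opening: 0.003
grasp_force: 0.2
```

Emit:
{"op": "move_arm", "data": {"increments": [[[0.19, 0, -0.04], [0, 0.004, 0], 1], [[0.19, 0, -0.04], [0, 0.004, 0], 1], [[0.19, 0, -0.04], [0, 0.004, 0], 1], [[0.19, 0, -0.04], [0, 0.004, 0], 1], [[0.21, 0, -0.01], [0, 0.004, 0], 1], [[0.21, 0, -0.01], [0, 0.004, 0], 1], [[0.21, 0, -0.01], [0, 0.004, 0], 1], [[0.21, 0, -0.01], [0, 0.004, 0], 1], [[0, 0, 0], [0, 0, 0], 1]]}}

```text
time_s: 24.25
position: [0.5296, 0.1173, 0.1303]
tcp_rot: [[0.746, -0.081, 0.662], [-0.063, -0.997, -0.051], [0.664, -0.003, -0.748]]
force: [0.6, -0.0, -0.3]
opening: 0.004
grasp_force: 0.0
```

Run:
```python
from rows import *
s=read_state();print(s["position"],s["force"])
c=capture("side")
cv2.imwrite("pics/s8.png",cv2.resize(c["img"][130:300,110:330,::-1],None,fx=3.5,fy=3.5))
```

```text
[0.53 0.12 0.13] [ 0.6  -0.01 -0.32]
```

View pics/s8.png

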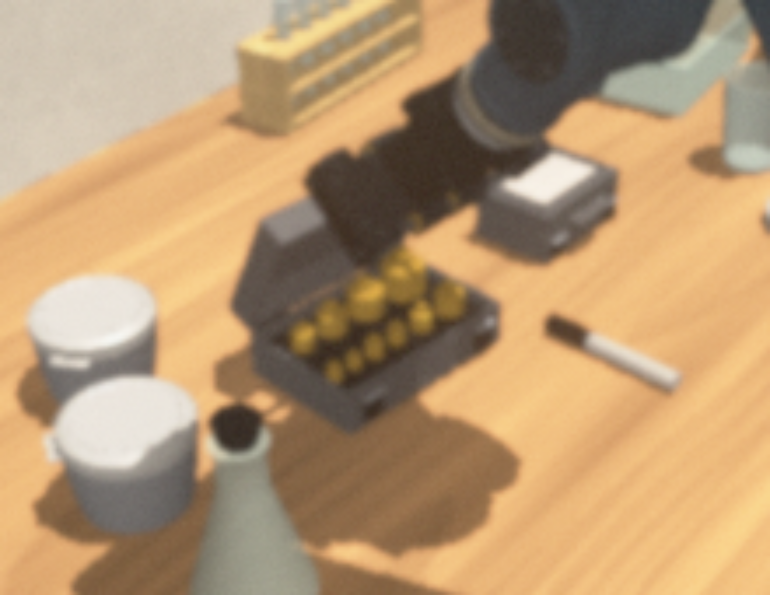

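The lid is up at about 60° (upper edge at crop (300,210)) and held by the finger, and the pot at (95,330) is well clear. Now the last part of the arc, then I'll retreat forward and up.

Emit:
{"op": "move_arm", "data": {"increments": [[[0.2, 0, 0.05], [0, 0.004, 0], 1], [[0.2, 0, 0.05], [0, 0.004, 0], 1], [[0.2, 0, 0.05], [0, 0.004, 0], 1], [[0.2, 0, 0.05], [0, 0.004, 0], 1], [[0.17, 0, 0.12], [0, 0.004, 0], 1], [[0.17, 0, 0.12], [0, 0.004, 0], 1], [[0.17, 0, 0.12], [0, 0.004, 0], 1], [[0.17, 0, 0.12], [0, 0.004, 0], 1], [[0.15, 0, 0.15], [0, 0, 0], 1], [[0.15, 0, 0.15], [0, 0, 0], 1], [[0.15, 0, 0.15], [0, 0, 0], 1], [[0.15, 0, 0.15], [0, 0, 0], 1], [[0, 0, 0], [0, 0, 0], 1], [[0, 0, 0], [0, 0, 0], 1]]}}

```text
time_s: 25.47
position: [0.6003, 0.1114, 0.1448]
tcp_rot: [[0.702, -0.081, 0.708], [-0.059, -0.997, -0.055], [0.71, -0.003, -0.704]]
force: [-0.7, -0.1, -0.1]
opening: 0.004
grasp_force: 0.0
```

Emit:
{"op": "move_arm", "data": {"increments": [[[0, 0, -0.4], [0, 0, 0], 1], [[0, 0, -0.6], [0, 0, 0], 1], [[0, 0, -0.7], [0, 0, 0], 1], [[0, 0, -0.7], [0, 0, 0], 1], [[0, 0, -0.5], [0, 0, 0], 1], [[0, 0, 0], [0, 0, 0], 1], [[0, 0, 0], [0, 0, 0], 1], [[0, 0, 0], [0, 0, 0], 1], [[0, 0, 0], [0, 0, 0], 1], [[0, 0, 0], [0, 0, 0], 1]]}}

```text
time_s: 26.3
position: [0.5388, 0.1162, 0.2054]
tcp_rot: [[0.703, -0.081, 0.707], [-0.059, -0.997, -0.055], [0.709, -0.003, -0.705]]
force: [0.1, -0.3, 0.2]
opening: 0.005
grasp_force: 0.0
```

Run:
```python
from rows import *
s=read_state();print(s["position"],s["force"])
c=capture("side")
for l in ("pot","large_case"): print(l,[atz(c,r["xy"],0)[:2] for r in pinpoint(c,l)[:1]])
cv2.imwrite("pics/s9.png",cv2.resize(c["img"][130:300,110:330,::-1],None,fx=3.5,fy=3.5))
```

```text
[0.54 0.12 0.21] [ 0.1  -0.35  0.17]
pot [array([0.67, 0.27])]
large_case [array([0.53, 0.13])]
```

View pics/s9.png

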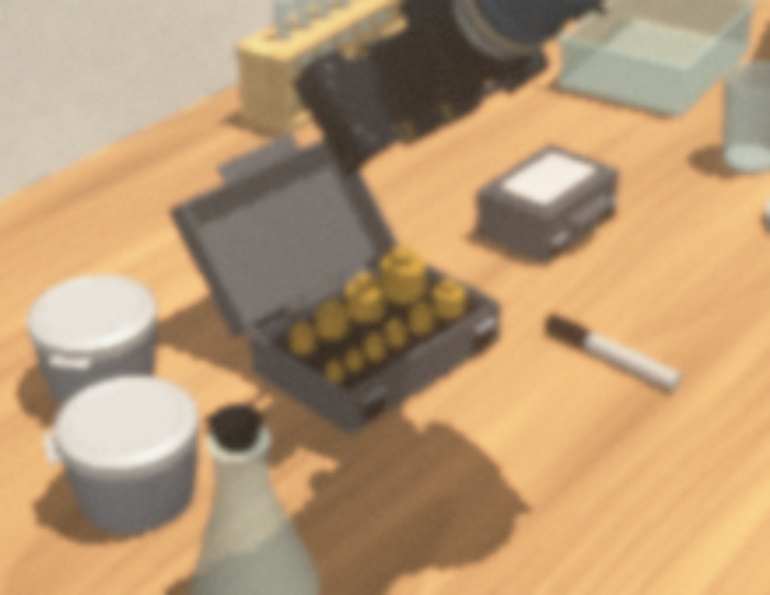

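The lid is lying back fully open, with its lip at crop (260,160). The case is where it was, the pot is upright and clear, the small case is shut, and the arm touches nothing.

```bash
python3 -c "
from rig import *
print(hand_in())"
```

```text
the job is handed in; nothing more can be done
None
```

I handed the job in with the large case's lid lying back fully open on the second try (on the first the fingertip slipped and the lid fell shut); the pot is pushed aside and upright, and the last picture shows the large case unmoved, the small case shut, and the arm touching nothing.

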